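# Feed chocolate medallions through the counting gate

### The arm

A 6-joint arm with a two-finger parallel gripper is mounted at the origin on the work surface. World frame = base frame: x ahead of the robot, y to its left, z up, the work surface at z = 0. Lengths are in m, angles in rad, forces in N, time in s.
With the tool pointing down it reaches from about 0.35 to 0.85 m from the base axis. Payload 8.1 kg.
Tool frame: the origin (TCP) lies on the centre line of the jaws, within the pads' length; the fingertips stand 22 mm ahead of it and the grasp point (between the pads) lies 3 mm ahead of it; z points along the fingers, y is the line along which they close (so a half turn about z gives the same grasp; the last joint's range is limited). The gripper opens to 93 mm and grips with 3 to 60 N. Pads are 15 mm wide; open, the fingers measure 128 mm over their backs; the gripper's body (75 mm by 188 mm) begins 65 mm behind the grasp point.
Start: joints at [1.049, 0.13, 1.488, -0, 1.523, -0.085], TCP at [0.254, 0.544, 0.241] pointing down, gripper open.
Joint ranges: [-2.96, 2.96], [-0.89, 2.26], [0.02, 2.5], [-1.34, 4.48], [0, 2.73], [-2.66, 2.66]. Speed limits (rad/s): [2.39, 2.39, 2.79, 3.14, 3.14, 3.14].

### API

Orientations are given as [roll, pitch, yaw] about the fixed x, y, z axes, in that order (R = Rz(yaw) Ry(pitch) Rx(roll)).
In Python, from rig import * gives the robot as it stands.
- The arm moves only by the tool play_rows, never from a script. Its argument "targets" is one flat list of numbers, 7 for each row, row after row: the opening, from 0 (shut) to 1 (fully open), then the shift along the tool's x, y, z in m, then the turn, a rotation vector about the tool's x, y, z in degrees. A call has 1 to 10 rows; each row shifts and turns the commanded pose from where the row before left it, along the tool's axes as they then stand; what a row does not reach is not made up. A row lasts 1/12 s, in which the tool goes at most 41.7 mm and 7.16 degrees, less where a joint would pass 70% of its speed; a pose out of reach is approached as far as the arm can. A call is refused whole if a number of a shift passes 0.0417 or a number of a turn 7.16, either way. A call with a gripper value outside its range is refused whole. The fingers move at their own pace and stop on an object; the grip force is fixed at half the most. Time passes only in rows, so rows that do not move let the fingers close. It gives the time, the measured TCP pose, the force, the opening and the grip force at its end, in the units of the state.
- get_state(): the state, without advancing time (a new reading comes with each control period).
- grab_frame(name): name is "side" or "top"; returns a dict with "pixels" (480x640x3 uint8, blue, green, red), "fx", "fy", "cx", "cy" (pixels), "k1" (the pictures are not rectified: a ray, as slopes to the right and down, at radius r is drawn at 1 + k1 r^2 times it, then the intrinsics apply), "R" (3x3) and "t" (3): a world point X has camera coordinates R X + t. Camera axes: x right, y down, z forward; pixel columns grow to the right and rows downward; lengths in m; the calibration is good to about 2 mm. A picture is of the moment at which its call begins. There is no depth.
- close_job(): hands the job in; it is judged then, once.
The state is a dict: "time": time; "joint_positions": joint angles; "dq": joint speeds; "joint_efforts": joint torques, N m; "position": TCP position; "ee_rot": TCP orientation; "force": force on the tool from outside, world axes, zero at the start; "wrist_torque": the same for the moment, N m; "gripper_width": opening from 0.0 (shut) to 1.0 (fully open); "grip_force": force on a finger pad.
Only numpy, scipy, OpenCV 4.12 (cv2) and the standard library are available. Lean on these libraries where they do the work, as an engineer would, in place of code of your own. Each camera call takes 0.05 s, during which the arm holds its last target. There are 200 camera calls.

### The job

Push the three chocolate medallions across the sorting board and through the gate in its fence, one at a time, so that each drops into the slot behind the fence before the next one follows. Only push or slide them gently with the fingertips: do not lift them, and leave the nozzle on the board and the shaker and spatula on the bench where they are.

Things in the scene. Friction and masses are not known exactly. Their poses are not given: they have to be found in the camera images.
- board: Fixed sorting board. White flat deck 240 mm (own x) by 220 mm (own y), top 60 mm above the bench. Origin: under the deck's centre at bench height; may be turned about the vertical; own +y (roughly the robot's left) points to the slot. Lips 14 mm high along the -x, +x and -y edges. At the +y edge a fence 22 mm high, 4 mm thick (own y 110 to 114 mm), with one opening in the middle, the gate.
- gate (a point): Middle of the gate, at deck height, in the fence's mid-thickness; axes as the board's. 56 mm clear (own x) between two round posts 8 mm thick, 24 mm high: two medallions side by side do not pass. No sill: the deck ends 2 mm beyond this point in a sheer drop into the slot. A medallion tips in once its centre is past that edge.
- slot (a point): Middle of the slot's open mouth, at deck height, 34 mm beyond the gate along own y; axes as the board's. The slot is an open pocket 152 mm (own x) by 64 mm (own y) inside, its floor 57 mm below the deck; its other three walls are 4 mm thick and rise 14 mm above deck height.
- choc1: One of three identical brown chocolate medallions: a flat disc 40 mm in diameter, 12 mm thick, about 20 g, lying loose on the board's deck, 60 mm above the bench. Origin: centre of its underside; z up. It slides easily and does not roll. It starts on the side nearer the robot (board's own x about -60 mm).
- choc2: One of three identical brown chocolate medallions: a flat disc 40 mm in diameter, 12 mm thick, about 20 g, lying loose on the board's deck, 60 mm above the bench. Origin: centre of its underside; z up. It slides easily and does not roll. It starts near the board's centre line (own x about 0).
- choc3: One of three identical brown chocolate medallions: a flat disc 40 mm in diameter, 12 mm thick, about 20 g, lying loose on the board's deck, 60 mm above the bench. Origin: centre of its underside; z up. It slides easily and does not roll. It starts on the side farther from the robot (board's own x about +60 mm).
- nozzle: Bystander: steel piping nozzle, a cone 28 mm across at its foot and 42 mm high, standing loose on the deck near the fence, at its end farther from the robot (board's own x about 95, y about 84 mm). Origin: centre of its foot.
- shaker: Bystander: steel shaker, a cylinder 66 mm in diameter and 100 mm high, standing on the bench beyond the slot's end. Origin: centre of its foot.
- spatula: Bystander: spatula, 240 mm long, lying on the bench on the robot's right. Origin at bench height below it.
There are look-alikes about, which are no part of the job. What is shaped like the choc3 but yellow is not meant.

How it is judged:
By the outcome, as a careful person would: the job done as asked, in the order asked, and still so for the second after the job is handed in, with the robot touching nothing.
It also fails if it takes over 72 s, if anything falls off the work surface, if the arm or the gripper's body presses on something with over 40 N, if the wrist force passes 120 N, or if a joint passes its speed limit or range.

## Working session

There is one attempt and no reset: what is moved stays moved. The work goes in short steps, Python scripts to look and compute and a tool call to move; the robot and the scene stay as the last step left them, time stands still between calls to the robot, and variables do not carry over. Pictures are saved under pics/ and viewed, at most 10 in all, crops included, and the job is handed in when it is done.

Besides the shell and the picture viewer there is one more tool, called as name(argument=value, ...) on one line, values as JSON. play_rows: Moves the arm, as the interface text tells. Its arguments: {"type":"object","properties":{"targets":{"type":"array"}},"required":["targets"]}

```bash
ls; mkdir -p pics
python3 - <<'E'
from rig import *
import cv2
print(get_state())
for n in ("top","side"):
    f=grab_frame(n); cv2.imwrite(f"pics/{n}0.png",f["pixels"]); print(n,{k:v for k,v in f.items() if k!="pixels"})
E
```

```text
pics
{'time': 0.0, 'joint_positions': array([ 1.04862873e+00,  1.31175293e-01,  1.48926380e+00,  1.62047301e-05,
        1.52299061e+00, -8.53535151e-02]), 'dq': array([ 0.00068217, -0.00216383,  0.00063124,  0.00202865,  0.00145363,
       -0.00222415]), 'joint_efforts': array([-1.55510956e-03, -5.59833777e+01, -4.91755950e+01,  7.65585992e-02,
        3.58612952e-02, -1.30929734e-04]), 'position': array([0.25352061, 0.54323162, 0.23958747]), 'ee_rot': array([-3.13976368e+00, -1.72733728e-04,  2.70477762e+00]), 'force': array([0.13434244, 0.02820555, 0.26931906]), 'wrist_torque': array([-0.0234179 , -0.00073278, -0.03178347]), 'grip_force': 0.0, 'gripper_width': 1.001132014570433}
top {'fx': 581.9484798889307, 'fy': 581.9484798889307, 'cx': 324.22241350231457, 'cy': 239.59949006821844, 'k1': -0.0033706658711613272, 'R': array([[-0.0137672 , -0.9998694 , -0.00846493],
       [-0.99337587,  0.0146427 , -0.11397359],
       [ 0.11408265,  0.00683976, -0.99344772]]), 't': array([0.00358743, 0.64534553, 1.19266025])}
side {'fx': 550.339647468429, 'fy': 550.339647468429, 'cx': 316.816657050562, 'cy': 239.68482091579975, 'k1': -0.02665431029113931, 'R': array([[ 0.8417703 , -0.53968656,  0.01269578],
       [-0.35312003, -0.56825912, -0.74322797],
       [ 0.40832464,  0.6211441 , -0.66891778]]), 't': array([-0.53884214,  0.27257046,  1.15542956])}
```

View pics/top0.png

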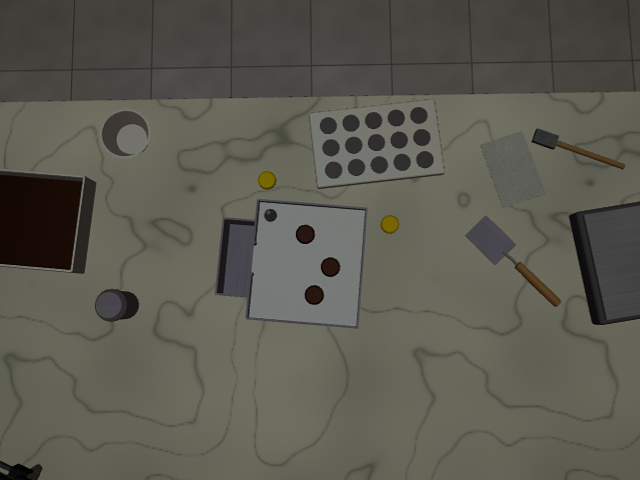

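View pics/side0.png

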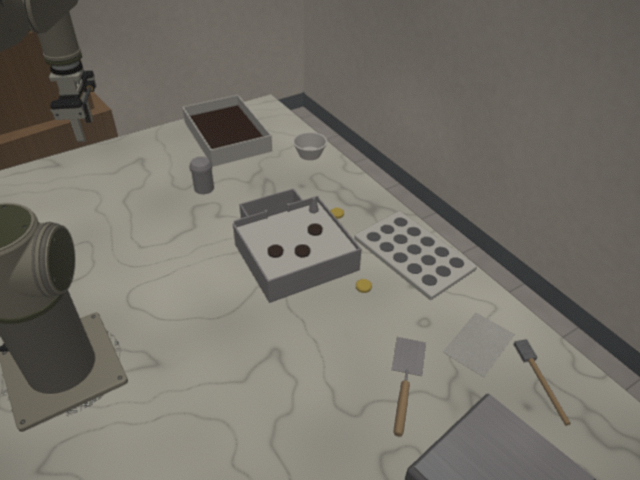

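The top view shows the board with its deck around (307,263) and three brown discs at (305,234), (330,267) and (314,295). The nozzle is at (270,215), the slot is on the left at about (237,258), and the shaker is at (115,304). The yellow look-alikes at (267,180) and (390,224) lie on the bench. They are not meant: only the three brown discs on the deck fit.

The side view shows the same discs at about (275,251), (302,251) and (315,229).

```bash
cat > h.py <<'E'
import numpy as np, cv2
from rig import *
def norm(f,uv):
    K=np.array([[f["fx"],0,f["cx"]],[0,f["fy"],f["cy"]],[0,0,1]])
    return cv2.undistortPoints(np.array(uv,float).reshape(-1,1,2),K,np.array([f["k1"],0,0,0.])).reshape(-1,2)
def plane(f,uv,z):
    n=norm(f,uv); d=np.c_[n,np.ones(len(n))]@f["R"]; c=-f["R"].T@f["t"]
    return c+d*((z-c[2])/d[:,2])[:,None]
def tri(f,g,a,b):
    P=lambda q:np.c_[q["R"],q["t"]]
    X=cv2.triangulatePoints(P(f),P(g),norm(f,a).T,norm(g,b).T); return (X[:3]/X[3]).T
def discs(f,box):
    x0,y0,x1,y1=box; im=f["pixels"]; hsv=cv2.cvtColor(im,cv2.COLOR_BGR2HSV)
    m=((hsv[...,1]>90)&(hsv[...,2]<110)&((hsv[...,0]<15)|(hsv[...,0]>170))).astype(np.uint8)
    k=np.zeros_like(m);k[y0:y1,x0:x1]=m[y0:y1,x0:x1]
    n,_,s,c=cv2.connectedComponentsWithStats(k)
    return [(tuple(c[i].round(1)),int(s[i,4])) for i in range(1,n) if s[i,4]>25]
TB=(215,195,370,330); SB=(230,190,365,300)
E
python3 - <<'E'
from h import *
t=grab_frame("top"); s=grab_frame("side")
a=discs(t,TB); b=discs(s,SB); print(a,b)
print("top z.066",plane(t,[p for p,_ in a],.066).round(4)); print("side",plane(s,[p for p,_ in b],.066).round(4))
try:
    ia=[p for p,_ in a]; A=plane(t,ia,.066); B=plane(s,[p for p,_ in b],.066)
    j=[int(np.argmin(np.linalg.norm(B-x,axis=1))) for x in A]
    print("tri",tri(t,s,ia,[b[k][0] for k in j]).round(4))
except Exception as e: print(e)
g=cv2.cvtColor(t["pixels"],cv2.COLOR_BGR2GRAY); print(g[263,210:380:3]) 
im=t["pixels"][190:335,205:380]; cv2.imwrite("pics/crop1.png",cv2.resize(im,None,fx=4,fy=4,interpolation=cv2.INTER_CUBIC))
E
```

```text
[((np.float64(304.6), np.float64(234.1)), 261), ((np.float64(329.8), np.float64(266.8)), 264), ((np.float64(313.6), np.float64(294.7)), 265)] []
top z.066 [[ 0.654   0.0346  0.066 ]
 [ 0.5857 -0.0165  0.066 ]
 [ 0.5291  0.0174  0.066 ]]Traceback (most recent call last):
  File "<stdin>", line 4, in <module>
  File "h.py", line 7, in plane
    n=norm(f,uv); d=np.c_[n,np.ones(len(n))]@f["R"]; c=-f["R"].T@f["t"]
  File "h.py", line 5, in norm
    return cv2.undistortPoints(np.array(uv,float).reshape(-1,1,2),K,np.array([f["k1"],0,0,0.])).reshape(-1,2)
           ~~~~~~~~~~~~~~~~~~~^^^^^^^^^^^^^^^^^^^^^^^^^^^^^^^^^^^^^^^^^^^^^^^^^^^^^^^^^^^^^^^^^
cv2.error: OpenCV(4.12.0) /io/opencv/modules/calib3d/src/undistort.dispatch.cpp:347: error: (-215:Assertion failed) CV_IS_MAT(_src) && CV_IS_MAT(_dst) && (_src->rows == 1 || _src->cols == 1) && (_dst->rows == 1 || _dst->cols == 1) && _src->cols + _src->rows - 1 == _dst->rows + _dst->cols - 1 && (CV_MAT_TYPE(_src->type) == CV_32FC2 || CV_MAT_TYPE(_src->type) == CV_64FC2) && (CV_MAT_TYPE(_dst->type) == CV_32FC2 || CV_MAT_TYPE(_dst->type) == CV_64FC2) in function 'cvUndistortPointsInternal'
```

Run:
```python
from h import *
t=grab_frame("top"); s=grab_frame("side")
ia=[p for p,_ in discs(t,TB)]; A=plane(t,ia,.066)
g=cv2.cvtColor(s["pixels"],cv2.COLOR_BGR2GRAY); print([s["pixels"][y,x].tolist() for x,y in((275,251),(302,251),(315,229),(290,240))])
m=np.zeros_like(g); m[215:265,255:335]=(g<60)[215:265,255:335]
n,_,st,c=cv2.connectedComponentsWithStats(m); b=[c[i] for i in range(1,n) if st[i,4]>25]; print(np.round(b,1),st[1:,4])
B=plane(s,b,.066); j=[int(np.argmin(np.linalg.norm(B-x,axis=1))) for x in A]
print("sideplane",B.round(4)); print("tri",tri(t,s,ia,[b[k] for k in j]).round(4))
# deck: bright low-saturation
hsv=cv2.cvtColor(t["pixels"],cv2.COLOR_BGR2HSV); print("deck",hsv[280,280],"marble",hsv[350,300],"lip",hsv[263,361],hsv[263,364])
im=t["pixels"][190:335,205:380]; cv2.imwrite("pics/crop1.png",cv2.resize(im,None,fx=4,fy=4,interpolation=cv2.INTER_CUBIC))
```

```text
[[39, 44, 53], [37, 41, 52], [38, 42, 52], [148, 156, 158]]
[[314.7 229.2]
 [275.1 250.8]
 [302.2 250.5]] [121 135 132]
sideplane [[ 0.6542  0.0335  0.066 ]
 [ 0.5293  0.0167  0.066 ]
 [ 0.5859 -0.0172  0.066 ]]
tri [[ 0.6544  0.0344  0.0652]
 [ 0.5859 -0.0166  0.0655]
 [ 0.5294  0.0173  0.0654]]
deck [ 75   8 122] marble [ 32  34 112] lip [135  18  58] [ 30  34 105]
```

View pics/crop1.png

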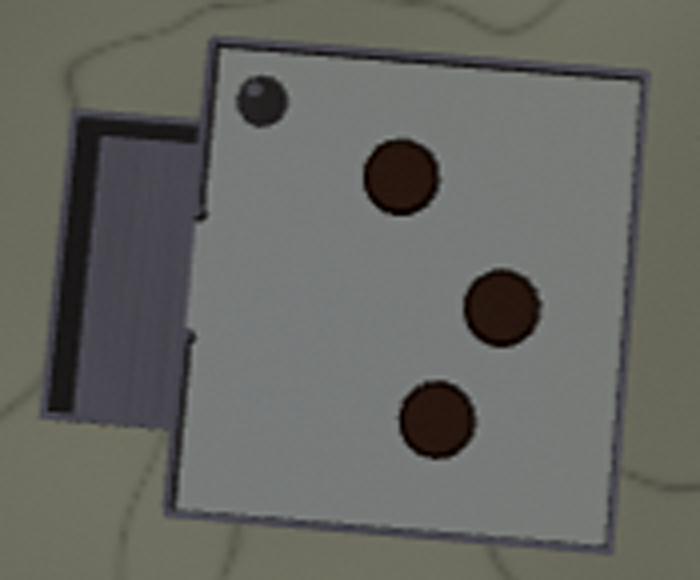

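The crop shows the three brown discs at (401,177), (502,308) and (437,420). The gate posts are at (200,215) and (190,338), and the nozzle is at (262,100). Two-view heights come out at about 65 mm for the disc mid-planes, which agrees with the text.

Next I'll get the board frame.

```bash
cat >> h.py <<'E'
import json,os
if os.path.exists("b.json"): _b=json.load(open("b.json")); BC=np.array(_b["c"]); BA=_b["a"]
def rot(a): return np.array([[np.cos(a),-np.sin(a)],[np.sin(a),np.cos(a)]])
def own(p): return ((np.atleast_2d(p)[:,:2]-BC)@rot(BA)*1000).round(1)
def tool():
    s=get_state(); return own(s["position"])[0],round(s["position"][2]*1000,1),(np.degrees(s["ee_rot"])-[0,0,np.degrees(BA)]).round(2)
E
python3 - <<'E'
from h import *
t=grab_frame("top")
o=lambda c:[(c[0]+.5)/4-.5+205,(c[1]+.5)/4-.5+190]
C=plane(t,[o(c) for c in((649,72),(611,552))],.074)[:,:2]
F=plane(t,[o(c) for c in((212,38),(165,516))],.078)[:,:2]
P=plane(t,[o(c) for c in((200,215),(190,338))],.084)[:,:2]
# inside-deck bright mask, min area rect as second estimate
hsv=cv2.cvtColor(t["pixels"],cv2.COLOR_BGR2HSV); m=np.zeros((480,640),np.uint8)
m[195:335,235:372]=((hsv[...,1]<20)&(hsv[...,2]>95))[195:335,235:372]
m=cv2.morphologyEx(m,cv2.MORPH_OPEN,np.ones((3,3)))
cn=max(cv2.findContours(m,0,1)[0],key=cv2.contourArea)
r=cv2.minAreaRect(plane(t,cn.reshape(-1,2),.06)[:,:2].astype(np.float32)*1000); print("deckrect",r)
ang=lambda d:np.degrees(np.arctan2(d[1],d[0]))
print("ang",ang(C[0]-C[1]),ang(F[0]-F[1]),ang(P[0]-P[1]),"len",np.linalg.norm(P[0]-P[1]),np.linalg.norm(C[0]-C[1]),np.linalg.norm(F.mean(0)-C.mean(0)))
a=np.radians(np.mean([ang(C[0]-C[1]),ang(F[0]-F[1])])); yv=rot(a)[:,1]
print("centre from posts",P.mean(0)-.112*yv,"corners",(C.mean(0)+F.mean(0))/2,"deck",np.array(r[0])/1e3)
c=P.mean(0)-.112*yv
json.dump(dict(c=c.tolist(),a=a),open("b.json","w"))
E
python3 - <<'E'
from h import *
t=grab_frame("top")
print(np.degrees(BA),BC,own(plane(t,[p for p,_ in discs(t,TB)],.066)),"nozzle foot",own(plane(t,[[270.3,215]],.08)),tool())
E
```

```text
deckrect ((594.8055419921875, 32.64794921875), (223.99896240234375, 239.02828979492188), 84.45808410644531)
ang -5.729722312526045 -5.590149640128795 -4.639552413293306 len 0.06261106329305645 0.24556156888849787 0.22544216673624612
centre from posts [0.59203782 0.02666634] corners [0.59430839 0.02984282] deck [0.59480554 0.03264795]
-5.65993597632742 [0.59203782 0.02666634] [[ 60.9  14. ]
 [ -2.1 -43.6]
 [-61.7 -15.4]] nozzle foot [[92.6 86.8]] (array([-387.6,  481.1]), np.float64(240.5), array([-179.98,   -0.  ,  160.64]))
```

```bash
echo '{"c":[0.5938,0.0297],"a":-0.0969}' > b.json
python3 - <<'E'
from h import *
t=grab_frame("top")
print(own(plane(t,[p for p,_ in discs(t,TB)],.066)),tool())
E
```

```text
[[ 59.5  10.7]
 [ -3.6 -46.5]
 [-63.2 -18.5]] (array([-388.1,  478.7]), np.float64(240.6), array([-180.  ,   -0.  ,  160.53]))
```

play_rows(targets=[0.215,0,0,0,0,0,7.05,0.215,0,0,0,0,0,7.05,0.215,0,0,0,0,0,7.05,0.215,0,0,0,0,0,7.05,0.215,0,0,0,0,0,7.05,0.215,0,0,0,0,0,7.05,0.215,0,0,0,0,0,7.05,0.215,0,0,0,0,0,7.05,0.215,0,0,0,0,0,7.05,0.215,0,0,0,0,0,7.05])

```text
time: 1.28
position: [0.2538, 0.5437, 0.2407]
ee_rot: [3.142, -0.0, 1.468]
force: [-0.6, -0.8, -0.6]
gripper_width: 0.337
grip_force: 0.0
```

```bash
python3 -c "
from h import *
print(tool(),get_state()['time'])"
```

```text
(array([-388.1,  478.7]), np.float64(240.7), array([180.  ,  -0.  ,  89.68])) 1.2833
```

play_rows(targets=[0.215,-0.0278,0.0192,0,0,0,0,0.215,-0.0278,0.0192,0,0,0,0,0.215,-0.0278,0.0192,0,0,0,0,0.215,-0.0278,0.0192,0,0,0,0,0.215,-0.0278,0.0192,0,0,0,0,0.215,-0.0278,0.0192,0,0,0,0,0.215,-0.0278,0.0192,0,0,0,0,0.215,-0.0278,0.0192,0,0,0,0,0.215,-0.0278,0.0192,0,0,0,0,0.215,-0.0278,0.0192,0,0,0,0])

```text
time: 2.12
position: [0.4187, 0.247, 0.2409]
ee_rot: [3.141, -0.0, 1.474]
force: [0.4, -0.4, -0.5]
gripper_width: 0.216
grip_force: 0.0
```

play_rows(targets=[0.215,-0.0278,0.0192,0,0,0,0,0.215,-0.0278,0.0192,0,0,0,0,0.215,-0.0278,0.0192,0,0,0,0,0.215,-0.0278,0.0192,0,0,0,0,0.215,-0.0278,0.0192,0,0,0,0,0.215,-0.0278,0.0192,0,0,0,0,0.215,-0.0278,0.0192,0,0,0,0,0.215,-0.0278,0.0192,0,0,0,0,0.215,-0.0278,0.0192,0,0,0,0,0.215,-0.0278,0.0192,0,0,0,0])

```text
time: 2.95
position: [0.5831, -0.0484, 0.2407]
ee_rot: [3.141, -0.0, 1.474]
force: [0.9, 0.8, -0.4]
gripper_width: 0.215
grip_force: 0.0
```

play_rows(targets=[0.215,0,0,0.03,0,0,0,0.215,0,0,0.03,0,0,0,0.215,0,0,0.03,0,0,0,0.215,0,0,0,0,0,0])

```text
time: 3.28
position: [0.5783, -0.0464, 0.1435]
ee_rot: [-3.131, -0.001, 1.474]
force: [-1.8, 0.3, -1.6]
gripper_width: 0.212
grip_force: 0.0
```

Run:
```python
from h import *
print(tool(),get_state()['time'],get_state()['gripper_width'])
t=grab_frame("top"); s=grab_frame("side")
a=cv2.resize(t["pixels"][190:335,205:380],None,fx=3,fy=3,interpolation=cv2.INTER_CUBIC)[:,:400]
b=cv2.resize(s["pixels"][170:315,225:375],None,fx=3,fy=3,interpolation=cv2.INTER_CUBIC)[:,:400]
a=cv2.resize(t["pixels"][190:335,205:380],(400,331));b=cv2.resize(s["pixels"][170:315,225:375],(400,331))
cv2.imwrite("pics/p1.png",np.hstack([a,b]))
```

```text
(array([ -8. , -77.3]), np.float64(143.5), array([-1.7939e+02, -4.0000e-02,  8.9990e+01])) 3.2833 0.21183172174244236
```

View pics/p1.png

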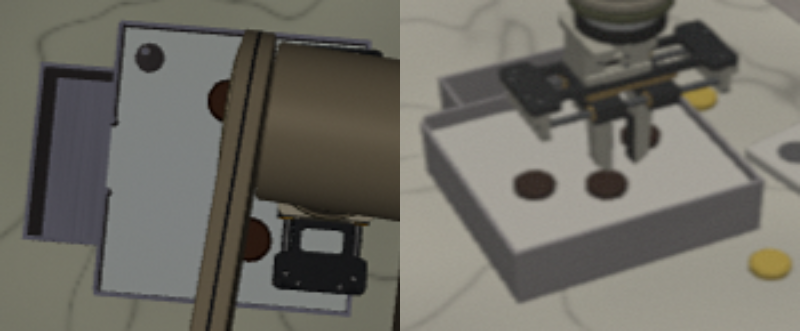

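The left pane (top view) shows the arm covering the board's right half, with the gate clear at about (115,155). In the right pane (side view) the fingers are hovering around (620,150), above and behind the middle disc at (607,185). Next: let the arm settle, then descend.

play_rows(targets=[0.215,0,0,0.02,0,0,0,0.215,0,0,0.02,0,0,0,0.215,0,0,0.01,0,0,0,0.215,0,0,0,0,0,0,0.215,0,0,0,0,0,0])

```text
time: 3.8
position: [0.5831, -0.0466, 0.1021]
ee_rot: [3.141, 0.0, 1.475]
force: [0.2, 0.2, 0.7]
gripper_width: 0.217
grip_force: 0.0
```

```bash
python3 -c "
from h import *
print(tool(),get_state()['time'],get_state()['gripper_width'])"
```

```text
(array([ -3.3, -77. ]), np.float64(102.1), array([179.94,   0.  ,  90.04])) 3.8 0.2166129372711431
```

play_rows(targets=[0.215,0,0,0.01,0,0,0,0.215,0,0,0.006,0,0,0,0.215,0.004,0,0,0,0,0,0.215,0.008,0.0003,0,0,0,0,0.215,0.01,0.0005,0,0,0,0,0.215,0.01,0.0005,0,0,0,0,0.215,0.01,0.0005,0,0,0,0,0.215,0.01,0.0005,0,0,0,0,0.215,0.01,0.0005,0,0,0,0,0.215,0.01,0.0005,0,0,0,0])

```text
time: 4.63
position: [0.5929, 0.0259, 0.0848]
ee_rot: [3.141, 0.0, 1.475]
force: [0.5, -0.2, 0.5]
gripper_width: 0.215
grip_force: 0.2
```

play_rows(targets=[0.215,0.01,0,0,0,0,0,0.215,0.01,0,0,0,0,0,0.215,0.01,0,0,0,0,0,0.215,0.01,0,0,0,0,0,0.215,0.01,0,0,0,0,0,0.215,0.005,0,0,0,0,0,0.215,0,0,0,0,0,0])

```text
time: 5.22
position: [0.598, 0.0807, 0.0846]
ee_rot: [-3.141, -0.0, 1.476]
force: [0.2, -0.1, -0.4]
gripper_width: 0.214
grip_force: 0.0
```

```bash
cat >> h.py <<'E'
def sideblobs():
    s=grab_frame("side"); g=s["pixels"].max(2); m=np.zeros_like(g); m[190:265,240:340]=(g<62)[190:265,240:340]
    n,_,st,c=cv2.connectedComponentsWithStats(m); k=[i for i in range(1,n) if st[i,4]>50]
    return s,[(c[i].round(),st[i,4],own(plane(s,[c[i]],.066))) for i in k]
E
python3 - <<'E'
from h import *
print(tool(),get_state()['time'])
s,b=sideblobs(); print(b)
cv2.imwrite("pics/p2.png",cv2.resize(s["pixels"][170:315,225:375],(600,580)))
E
```

```text
(array([-0.8, 51.2]), np.float64(84.6), array([-1.7999e+02, -2.0000e-02,  9.0090e+01])) 5.2167
[(array([271., 201.]), np.int32(651), array([[  5.9, 163.8]])), (array([300., 200.]), np.int32(120), array([[ 78.6, 133.6]])), (array([315., 229.]), np.int32(113), array([[59.7,  9. ]])), (array([275., 251.]), np.int32(128), array([[-63.2, -19.6]]))]
```

View pics/p2.png

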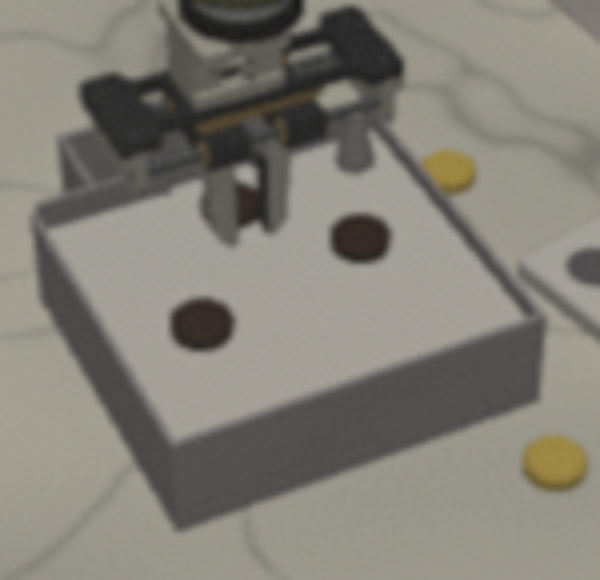

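The side crop shows disc 2 seated between the fingertips at (245,205), heading for the gate. The other two discs, at (360,238) and (202,325), and the nozzle at (355,145) haven't moved. Next: push it through, then back off and lift.

play_rows(targets=[0.215,0.008,0,0,0,0,0,0.215,0.008,0,0,0,0,0,0.215,0.008,0,0,0,0,0,0.215,0.006,0,0,0,0,0,0.215,0.005,0,0,0,0,0,0.215,0.005,0,0,0,0,0,0.215,0.004,0,0,0,0,0,0.215,0,0,0,0,0,0])

```text
time: 5.93
position: [0.6022, 0.124, 0.0846]
ee_rot: [3.142, -0.0, 1.475]
force: [0.4, 0.5, -0.7]
gripper_width: 0.211
grip_force: 0.0
```

play_rows(targets=[0.215,-0.02,0,0,0,0,0,0.215,-0.02,0,-0.02,0,0,0,0.215,-0.01,0,-0.03,0,0,0,0.215,0,0,-0.01,0,0,0])

```text
time: 6.27
position: [0.599, 0.0713, 0.1485]
ee_rot: [3.137, 0.0, 1.472]
force: [0.1, -0.1, 1.8]
gripper_width: 0.216
grip_force: 0.0
```

Run:
```python
from h import *
print(tool(),get_state()['time'])
s,b=sideblobs(); print(b); t=grab_frame("top"); print([(p,n,own(plane(t,[p],.066))) for p,n in discs(t,(205,195,370,330))])
a=cv2.resize(t["pixels"][190:335,205:380],(400,331));b=cv2.resize(s["pixels"][170:315,225:375],(400,331))
cv2.imwrite("pics/p3.png",np.hstack([a,b]))
```

```text
(array([ 1.1, 41.9]), np.float64(148.5), array([1.7976e+02, 1.0000e-02, 8.9910e+01])) 6.2667
[(array([292., 199.]), np.int32(57), array([[ 61.4, 149.2]])), (array([315., 229.]), np.int32(111), array([[59.6,  9. ]])), (array([275., 251.]), np.int32(128), array([[-63.2, -19.6]]))]
[((np.float64(318.3), np.float64(294.5)), 104, array([[-62., -28.]]))]
```

View pics/p3.png

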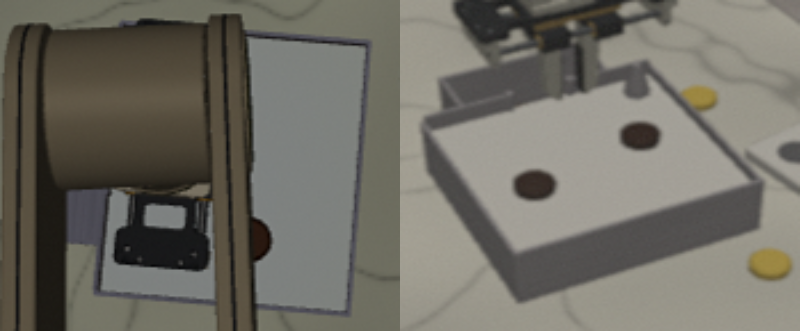

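In the side pane of p3 only discs 3 (640,135) and 1 (535,185) remain on the deck, so disc 2 has dropped. The nozzle is still standing at (637,80). Next: move to disc 1 and check the slot from the top view.

play_rows(targets=[0.344,-0.025,-0.017,0,0,0,0,0.344,-0.025,-0.017,0,0,0,0,0.344,-0.02,-0.015,0,0,0,0,0.344,-0.02,-0.014,0,0,0,0,0.344,0,0,0,0,0,0,0.344,0,0,0.02,0,0,0,0.344,0,0,0.02,0,0,0,0.344,0,0,0,0,0,0,0.344,0,0,0,0,0,0])

```text
time: 7.12
position: [0.5246, -0.0092, 0.1026]
ee_rot: [-3.137, -0.0, 1.475]
force: [0.5, -0.1, -0.2]
gripper_width: 0.343
grip_force: 0.0
```

Run:
```python
from h import *
print(tool(),get_state()['time'])
t=grab_frame("top"); print([(p,n,own(plane(t,[p],.012))) for p,n in discs(t,(210,210,256,300))])
```

```text
(array([-65.1, -45.4]), np.float64(102.6), array([-1.7975e+02, -2.0000e-02,  9.0060e+01])) 7.1167
[((np.float64(239.2), np.float64(259.5)), 247, array([[ -0.4, 148.9]]))]
```

play_rows(targets=[0.344,0,0,0.01,0,0,0,0.344,0,0,0.007,0,0,0,0.344,0,0,0,0,0,0,0.344,0.005,0,0,0,0,0,0.344,0.005,0.001,0,0,0,0,0.344,0.008,0.004,0,0,0,0,0.344,0.009,0.006,0,0,0,0,0.344,0.009,0.006,0,0,0,0,0.344,0.009,0.006,0,0,0,0,0.344,0.009,0.006,0,0,0,0])

```text
time: 8.0
position: [0.5611, 0.042, 0.0878]
ee_rot: [3.141, -0.0, 1.475]
force: [0.8, -0.4, 1.3]
gripper_width: 0.344
grip_force: 0.2
```

play_rows(targets=[0.344,0.009,0.006,0,0,0,0,0.344,0.009,0.006,0,0,0,0,0.344,0.009,0.006,0,0,0,0,0.344,0.009,0.006,0,0,0,0,0.344,0.008,0.005,0,0,0,0,0.344,0.005,0.003,0,0,0,0,0.344,0.003,0,0,0,0,0,0.344,0,0,0,0,0,0])

```text
time: 8.67
position: [0.597, 0.0901, 0.0875]
ee_rot: [-3.141, -0.0, 1.475]
force: [0.2, -0.8, -1.0]
gripper_width: 0.349
grip_force: 0.0
```

Run:
```python
from h import *
print(tool(),get_state()['time'])
s,b=sideblobs(); print(b)
cv2.imwrite("pics/p4.png",cv2.resize(s["pixels"][170:315,225:375],(600,580)))
```

```text
(array([-2.6, 60.5]), np.float64(87.5), array([-179.99,   -0.  ,   90.06])) 8.6667
[(array([265., 198.]), np.int32(486), array([[ -1.8, 185.8]])), (array([299., 197.]), np.int32(113), array([[ 83.1, 149. ]])), (array([286., 218.]), np.int32(116), array([[12.9, 82.6]])), (array([315., 229.]), np.int32(110), array([[59.5,  9.1]]))]
```

View pics/p4.png

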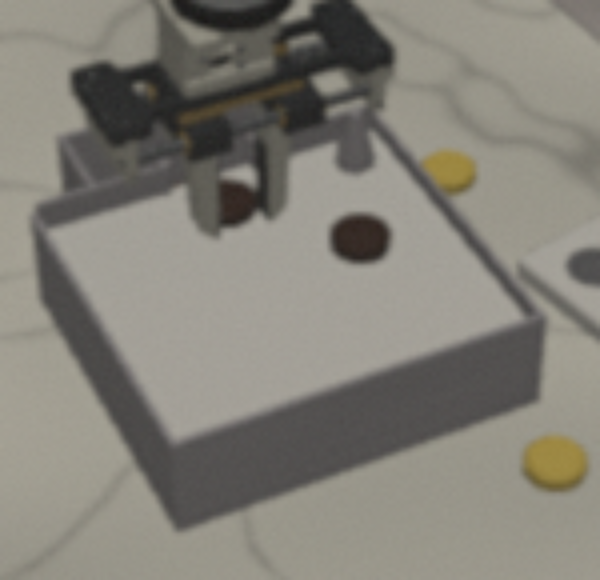

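Disc 1 is still seated between the fingers at (235,203), lined up with the gate. Disc 3 at (360,238) hasn't moved. Next: back off, narrow the gap, and push it through.

play_rows(targets=[0.344,-0.008,0.001,0,0,0,0,0.344,-0.008,0.001,0,0,0,0,0.215,0,0,0,0,0,0,0.215,0,0,0,0,0,0,0.215,0,0,0,0,0,0,0.215,0.005,0,0,0,0,0,0.215,0.006,0,0,0,0,0,0.215,0.006,0,0,0,0,0,0.215,0.006,0,0,0,0,0,0.215,0.006,0,0,0,0,0])

```text
time: 9.55
position: [0.6002, 0.1033, 0.0876]
ee_rot: [3.142, -0.0, 1.475]
force: [-0.0, 0.2, 0.7]
gripper_width: 0.222
grip_force: 0.1
```

play_rows(targets=[0.215,0.005,0,0,0,0,0,0.215,0.005,0,0,0,0,0,0.215,0.005,0,0,0,0,0,0.215,0.004,0,0,0,0,0,0.215,0.003,0,0,0,0,0,0.215,0,0,0,0,0,0])

```text
time: 10.05
position: [0.6023, 0.1248, 0.0876]
ee_rot: [3.142, -0.0, 1.475]
force: [0.6, -0.8, 0.8]
gripper_width: 0.218
grip_force: 0.0
```

Run:
```python
from h import *
print(tool(),get_state()['time'])
s,b=sideblobs(); print(b)
```

```text
(array([-0.7, 95.5]), np.float64(87.6), array([ 1.800e+02, -1.000e-02,  9.005e+01])) 10.05
[(array([263., 194.]), np.int32(206), array([[  0.4, 204.6]])), (array([282., 207.]), np.int32(61), array([[ 21.8, 128.8]])), (array([315., 229.]), np.int32(110), array([[59.5,  9.1]]))]
```

play_rows(targets=[0.215,-0.02,0,0,0,0,0,0.215,-0.02,0,-0.02,0,0,0,0.344,-0.01,0,-0.03,0,0,0,0.344,-0.02,0.018,-0.01,0,0,0,0.344,-0.02,0.018,0,0,0,0,0.344,-0.02,0.018,0,0,0,0,0.344,0,0,0,0,0,0,0.344,0,0,0,0,0,0])

```text
time: 10.77
position: [0.6458, 0.008, 0.1474]
ee_rot: [-3.141, 0.0, 1.472]
force: [-0.0, -0.3, 0.6]
gripper_width: 0.348
grip_force: 0.0
```

Run:
```python
from h import *
print(tool(),get_state()['time'])
s,b=sideblobs(); print(b)
t=grab_frame("top"); print([(p,n,own(plane(t,[p],.012))) for p,n in discs(t,(210,210,256,300))])
a=cv2.resize(t["pixels"][190:335,205:380],(400,331));b=cv2.resize(s["pixels"][170:315,225:375],(400,331))
cv2.imwrite("pics/p5.png",np.hstack([a,b]))
```

```text
(array([ 53.8, -16.6]), np.float64(147.4), array([-179.99,    0.  ,   89.88])) 10.7667
[(array([303., 194.]), np.int32(226), array([[ 97.2, 156.3]])), (array([315., 229.]), np.int32(110), array([[59.5,  9.1]]))]
[((np.float64(240.1), np.float64(259.6)), 378, array([[ -0.4, 147. ]]))]
```

View pics/p5.png

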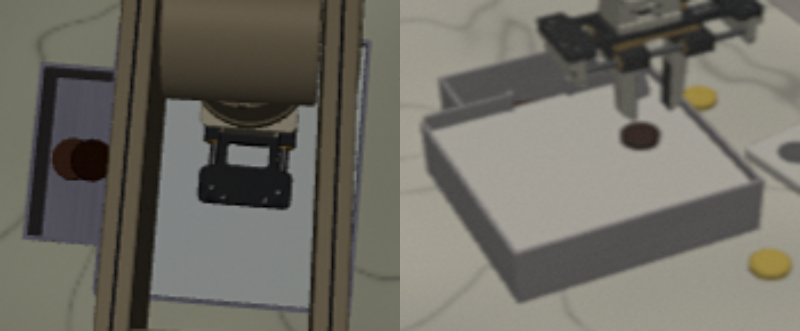

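The left pane shows two discs in the slot at about (75,158) and (90,160), the second one darker and partly hidden by the arm. The right pane shows a small brown sliver at the gate, (520,103). Disc 1 may be leaning high, so I'll move the arm aside and take a closer look.

play_rows(targets=[0.344,-0.03,0,-0.01,0,0,0,0.344,-0.03,0,0,0,0,0,0.344,-0.02,0,0,0,0,0,0.344,0,0,0,0,0,0,0.344,0,0,0,0,0,0])

```text
time: 11.28
position: [0.6372, -0.07, 0.1575]
ee_rot: [-3.141, -0.0, 1.473]
force: [0.2, 0.9, -0.5]
gripper_width: 0.343
grip_force: 0.0
```

Run:
```python
from h import *
print(tool(),get_state()['time'])
t=grab_frame("top");s=grab_frame("side"); print([(p,n,own(plane(t,[p],.06))) for p,n in discs(t,(210,210,265,300))])
print("gate sliver",own(plane(s,[[270,215]],.06)),own(plane(s,[[270,215]],.03)))
a=cv2.resize(t["pixels"][230:290,210:270],(400,400),interpolation=cv2.INTER_CUBIC);b=cv2.resize(s["pixels"][185:245,245:305],(400,400),interpolation=cv2.INTER_CUBIC)
cv2.imwrite("pics/p6.png",np.hstack([a,b]))
```

```text
(array([ 52.9, -95. ]), np.float64(157.5), array([-1.7997e+02, -2.0000e-02,  8.9970e+01])) 11.2833
[((np.float64(239.9), np.float64(259.6)), 375, array([[ -3.7, 139.7]]))]
gate sliver [[-16.6 118.9]] [[ -3.2 153. ]]
```

View pics/p6.png

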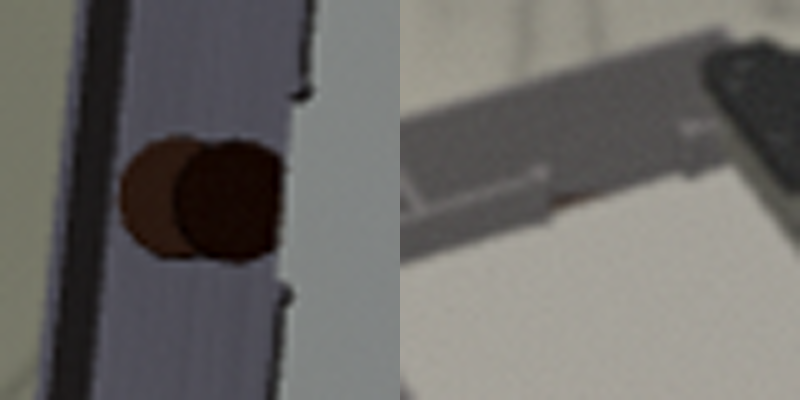

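In the left pane disc 1 lies in the slot, at (235,198), tilted on disc 2 at (165,195). The sliver in the right pane is its raised edge, about 30 mm up and well below deck height. So both discs are in and the gate is clear. Next is disc 3, with the tool turned 21° for the diagonal leg.

play_rows(targets=[0.344,0.02,0.004,0,0,0,0,0.344,0.02,0.004,0,0,0,0,0.344,0.02,0.004,0,0,0,0,0.344,0.021,0.004,0,0,0,0,0.344,0,0,0.02,0,0,-7,0.344,0,0,0.02,0,0,-7,0.344,0,0,0.015,0,0,-7,0.344,0,0,0,0,0,0,0.344,0,0,0,0,0,0])

```text
time: 12.13
position: [0.6603, 0.0105, 0.1014]
ee_rot: [-3.139, -0.001, 1.839]
force: [0.0, 0.5, -0.7]
gripper_width: 0.347
grip_force: 0.0
```

Run:
```python
from h import *
print(tool(),get_state()['time']); print(sideblobs()[1])
```

```text
(array([ 68.1, -12.7]), np.float64(101.4), array([-1.7985e+02, -7.0000e-02,  1.1090e+02])) 12.1333
[(array([310., 205.]), np.int32(676), array([[ 93.9, 102.6]]))]
```

play_rows(targets=[0.344,0,0,0.008,0,0,0,0.344,0,0,0.006,0,0,0,0.344,0,0,0,0,0,0,0.344,0.004,0,0,0,0,0,0.344,0.004,0,0,0,0,0,0.344,0.007,-0.002,0,0,0,0,0.344,0.009,-0.0035,0,0,0,0,0.344,0.009,-0.0035,0,0,0,0,0.344,0.009,-0.0035,0,0,0,0,0.344,0.009,-0.0035,0,0,0,0])

```text
time: 13.02
position: [0.6318, 0.0549, 0.0888]
ee_rot: [3.141, 0.0, 1.841]
force: [-0.0, -0.2, 0.1]
gripper_width: 0.345
grip_force: 0.2
```

play_rows(targets=[0.344,0.009,-0.0035,0,0,0,0,0.344,0.009,-0.0035,0,0,0,0,0.344,0.009,-0.0035,0,0,0,0,0.344,0.009,-0.0035,0,0,0,0,0.344,0.006,-0.0025,0,0,0,0,0.344,0.003,-0.001,0,0,0,0,0.344,0,0,0,0,0,0,0.344,-0.008,0,0,0,0,0,0.344,-0.008,0,0,0,0,0,0.344,0,0,0,0,0,0])

```text
time: 13.85
position: [0.6086, 0.0749, 0.0886]
ee_rot: [3.141, 0.001, 1.839]
force: [-0.2, -0.3, -0.1]
gripper_width: 0.344
grip_force: 0.0
```

Run:
```python
from h import *
print(tool(),get_state()['time']); s,b=sideblobs(); print(b)
cv2.imwrite("pics/p7.png",cv2.resize(s["pixels"][170:315,225:375],(600,580)))
```

```text
(array([10.3, 46.5]), np.float64(88.6), array([1.7999e+02, 5.0000e-02, 1.1094e+02])) 13.85
[(array([277., 202.]), np.int32(625), array([[ 19.1, 152.4]])), (array([307., 195.]), np.int32(102), array([[105.4, 148.4]]))]
```

View pics/p7.png

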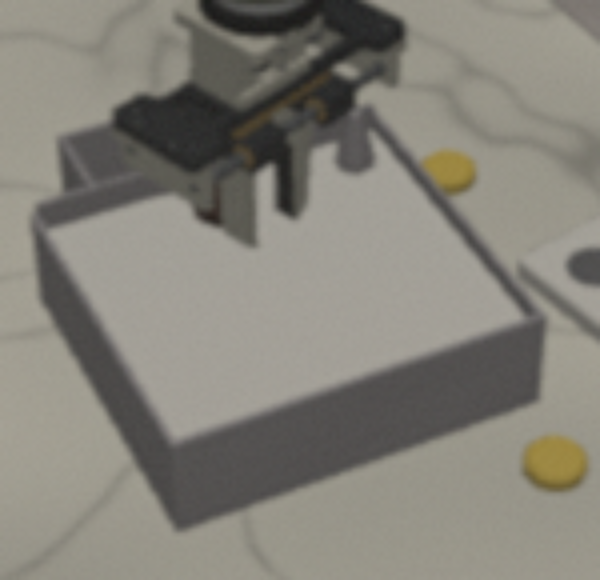

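The side crop shows the left edge of disc 3 at (205,213), peeking out past the left finger. It is near the gate, as expected at about (-2,80), and the nozzle at (355,145) is untouched. Next: straighten the tool, back off, and measure the disc.

play_rows(targets=[0.344,-0.01,0,0,0,0,7,0.215,-0.01,0,-0.02,0,0,7,0.215,-0.01,0,-0.03,0,0,7,0.215,-0.02,-0.01,-0.03,0,0,0,0.215,-0.02,0,0,0,0,0,0.215,0,0,0,0,0,0,0.215,0,0,0,0,0,0])

```text
time: 14.48
position: [0.5987, 0.0076, 0.169]
ee_rot: [3.141, -0.0, 1.472]
force: [0.4, 0.9, -0.6]
gripper_width: 0.215
grip_force: 0.0
```

Run:
```python
from h import *
print(tool(),get_state()['time']); s,b=sideblobs(); print(b)
m=[p for p,_ in discs(s,(245,195,310,240))]; print(m,own(plane(s,m,.066)) if m else 0)
t=grab_frame("top"); print([(p,n,own(plane(t,[p],.066))) for p,n in discs(t,(210,210,300,300))])
```

```text
(array([  7. , -21.5]), np.float64(169.0), array([ 1.7995e+02, -1.0000e-02,  8.9890e+01])) 14.4833
[(array([272., 192.]), np.int32(80), array([[ 24.8, 200. ]])), (array([302., 197.]), np.int32(225), array([[ 89.8, 146.5]])), (array([280., 220.]), np.int32(106), array([[-4.4, 80.4]]))]
[] 0
[((np.float64(239.9), np.float64(259.6)), 374, array([[ -4.1, 138.8]]))]
```

play_rows(targets=[0.215,0.02,-0.0035,0,0,0,0,0.215,0.02,-0.0035,0,0,0,0,0.215,0.02,-0.0035,0.01,0,0,0,0.215,0.0065,0,0.02,0,0,0,0.215,0,0,0.02,0,0,0,0.215,0,0,0.02,0,0,0,0.215,0,0,0.012,0,0,0,0.215,0,0,0,0,0,0,0.215,0,0,0,0,0,0])

```text
time: 15.33
position: [0.5937, 0.0765, 0.0854]
ee_rot: [-3.139, 0.0, 1.475]
force: [0.7, -0.0, -0.0]
gripper_width: 0.219
grip_force: 0.0
```

Run:
```python
from h import *
print(tool(),get_state()['time'])
```

```text
(array([-4.6, 46.6]), np.float64(85.4), array([-1.7987e+02,  1.0000e-02,  9.0060e+01])) 15.3333
```

Next: push 50 mm, drifting 3 mm toward the gate's middle.

play_rows(targets=[0.215,0.005,0,0,0,0,0,0.215,0.005,0,0,0,0,0,0.215,0.006,0.0005,0,0,0,0,0.215,0.006,0.0005,0,0,0,0,0.215,0.006,0.0005,0,0,0,0,0.215,0.006,0.0005,0,0,0,0,0.215,0.005,0.0005,0,0,0,0,0.215,0.005,0.0005,0,0,0,0,0.215,0.003,0,0,0,0,0,0.215,0.003,0,0,0,0,0])

```text
time: 16.17
position: [0.6023, 0.1258, 0.0867]
ee_rot: [3.142, 0.0, 1.475]
force: [-0.3, -1.0, 0.1]
gripper_width: 0.216
grip_force: 0.3
```

play_rows(targets=[0.215,0,0,0,0,0,0,0.215,-0.02,0,0,0,0,0,0.215,-0.02,0,-0.02,0,0,0,0.215,-0.03,0,-0.03,0,0,0,0.215,-0.03,0,-0.02,0,0,0,0.215,-0.03,0,0,0,0,0,0.215,-0.03,0,0,0,0,0,0.215,-0.02,0,0,0,0,0,0.215,0,0,0,0,0,0,0.215,0,0,0,0,0,0])

```text
time: 17.0
position: [0.5847, -0.0543, 0.1561]
ee_rot: [-3.142, -0.0, 1.472]
force: [0.1, 0.1, 0.2]
gripper_width: 0.215
grip_force: 0.0
```

Run:
```python
from h import *
print(tool(),get_state()['time']); s,b=sideblobs(); print(b)
t=grab_frame("top")
for p,n in discs(t,(210,210,300,300)): print(p,n,own(plane(t,[p],.06)),own(plane(t,[p],.02)))
h=cv2.cvtColor(t["pixels"],cv2.COLOR_BGR2HSV); v=h[245:275,225:260]
print("\n".join("".join("#" if (q[1]>90 and q[2]<45) else "o" if q[1]>90 else "." if q[2]<100 else " " for q in r) for r in v))
S=s["pixels"][205:228:1,255:292]; H=cv2.cvtColor(S,cv2.COLOR_BGR2HSV)
print("\n".join("".join("o" if int(q[2])-int(q[0])>9 else "." if q[2]<110 else " " for q in r) for r in S))
print("nozzle",own(plane(t,[[270.3,215]],.08)), t["pixels"][215,270])
```

```text
(array([ -0.9, -84.5]), np.float64(156.1), array([-1.800e+02, -1.000e-02,  8.988e+01])) 17.0
[(array([296., 207.]), np.int32(859), array([[ 54.6, 111.6]])), (array([326., 209.]), np.int32(129), array([[124.8,  70.5]]))]
(np.float64(240.2), np.float64(259.5)) 383 [[ -3.4 139.1]] [[ -0.8 145.5]]
...............................    
.............................      
.............................      
............................       
............................       
.............................      
.........######....##...###..      
.......#####################.      
......#####################.       
.....######################.       
....#######################.       
...o#######################.       
...########################.       
...########################.       
...########################.       
...########################.       
...########################.       
....#######################.       
....######################..       
....######################.        
.....#####################.        
......####################.        
........#####
[... 480 characters left out ...]
......................
.....................................
................................... o
................o................. oo
..............o..o................ooo
.............ooo..................ooo
.............oooo.................ooo
.............ooooooo............  ooo
...........  ooooo ...........o  ooo 
.......  o ooooooooo........oooo   ..
...   ooooooooooooo ooo...o..........
   oooooooooooooooooo.o.ooo..........
oooooooooooooooooooo  ....ooo....... 
ooooooooooooooooooooooo....oo.... ooo
oooooo ooooooooooooooooo......ooooooo
oooooooooooooooooooooooo..ooooooooooo
ooooooooooooooooooooooooo.....ooooooo
ooooooooooooooooooooooooo.....oooooo 
nozzle [[91.3 83.5]] [35 35 38]
```

Run:
```python
from h import *
t=grab_frame("top"); s=grab_frame("side")
print(t["pixels"][250:271,226:256,2])
P=s["pixels"][205:226,258:294].astype(int); print("side R-B"); print(P[...,2]-P[...,0]); print("R"); print(P[...,2])
```

```text
[[ 28  51  81  77  77  76  76  78  75  59  56  46  55  73  80  77  80  81
   75  65  81  79  72  42  41  47  61  88 130 127]
 [ 28  50  81  76  77  72  56  49  42  41  41  40  40  39  42  57  44  32
   23  23  29  35  27  11  13   9  30  85 129 127]
 [ 29  51  80  78  73  55  39  39  40  40  40  40  42  37  21  17  19  17
   17  18  18  17  11  14  13  10  28  85 130 126]
 [ 33  60  79  72  48  40  40  40  39  39  42  39  31  21  17  19  18  19
   17  19  18  17  15  17  15  11  44 106 129 127]
 [ 38  71  76  54  39  40  40  41  41  41  41  35  17  17  18  18  20  18
   19  20  21  17  16  17  16  12  46 108 128 126]
 [ 39  69  65  40  40  41  40  41  41  40  37  23  16  19  20  19  20  20
   18  19  19  17  17  19  17  14  45 107 128 125]
 [ 39  64  47  39  39  41  41  40  40  38  29  12  18  18  18  17  20  18
   18  20  18  17  17  22  20  13  61 131 127 126]
 [ 44  73  38  41  39  40  41  40  40  38  21  16  20  20  19  18  18  20
   20  19  17  18  22  26  22  17  62 133 127 126]
 [ 46  75  38  40  41  40  39  42  41  36  16  17  20  18  19  18  20  19
   19  20  17  20  29  28 
[... 6340 characters left out ...]
 163 164 164 163 165 155 127
   98  86  88  94  96  97  96  96  85  75  65  63  62  63  79  97 109 134]
 [165 164 165 166 164 166 164 163 164 164 162 163 164 163 163 165 164 145
  114  91  85  85  87  95  95  94  81  73  69  82  96 110 134 147 153 161]
 [167 164 164 164 165 163 162 165 164 165 163 164 164 164 164 163 166 159
  138 109  87  70  79  91  98  94  89 101 117 138 148 153 160 166 166 164]
 [163 163 164 163 163 164 163 164 165 165 163 163 163 159 164 164 162 165
  156 136 105  79  75  88  95  97 112 139 156 164 164 163 162 165 166 165]
 [164 164 162 164 165 163 165 162 163 164 163 164 164 164 164 164 164 164
  163 154 122  90  82  93  94  98 122 151 166 166 165 163 163 165 165 163]]
```

The slot's outline shows two overlapping shapes, and I need to know where disc 3 is. Next: swing the arm well clear and compare with the earlier images.

play_rows(targets=[0.215,-0.035,0,-0.02,0,0,0,0.215,-0.035,0,-0.02,0,0,0,0.215,-0.035,0,-0.01,0,0,0,0.215,-0.035,0,0,0,0,0,0.215,-0.035,0,0,0,0,0,0.215,-0.035,0,0,0,0,0,0.215,-0.035,0,0,0,0,0,0.215,0,0,0,0,0,0,0.215,0,0,0,0,0,0])

```text
time: 17.95
position: [0.5612, -0.2978, 0.2056]
ee_rot: [-3.141, -0.0, 1.473]
force: [-0.4, 1.1, 0.3]
gripper_width: 0.216
grip_force: 0.0
```

Run:
```python
from h import *
print(tool(),get_state()['time'])
t=grab_frame("top"); s=grab_frame("side"); cv2.imwrite("pics/t8.png",t["pixels"]); cv2.imwrite("pics/s8.png",s["pixels"])
print("top red blobs",[(p,n) for p,n in discs(t,(205,195,372,335))])
for n,f in(("top",t),("side",s)):
    d=cv2.absdiff(cv2.imread(f"pics/{n}0.png"),f["pixels"]).max(2); box=(205,170,400,335) if n=="top" else (180,150,375,300)
    m=np.zeros_like(d); x0,y0,x1,y1=box; m[y0:y1,x0:x1]=(d>25)[y0:y1,x0:x1]
    k,_,st,c=cv2.connectedComponentsWithStats(m); print(n,"changes",[(c[i].round(1).tolist(),int(st[i,4])) for i in range(1,k) if st[i,4]>6])
p6=cv2.imread("pics/p6.png")[:,:400]; old=cv2.resize(p6,(60,60),interpolation=cv2.INTER_AREA); new=t["pixels"][230:290,210:270]
print("old slot R");print(old[20:42,16:43,2]);print("new");print(new[20:42,16:43,2])
```

```text
(array([  -0.7, -329.2]), np.float64(205.6), array([-1.7997e+02, -2.0000e-02,  8.9930e+01])) 17.95
top red blobs [((np.float64(240.2), np.float64(259.5)), 383)]
top changes [([305.0, 233.9], 310), ([240.7, 259.4], 437), ([330.2, 266.6], 316), ([314.1, 294.5], 317)]
side changes [([339.1, 181.0], 3400), ([310.1, 150.1], 16), ([362.1, 150.9], 8), ([274.4, 212.6], 16), ([314.8, 229.2], 191), ([349.6, 265.7], 1874), ([362.2, 242.6], 13), ([275.1, 250.7], 215), ([302.0, 250.5], 209), ([358.9, 256.4], 7)]
old slot R
[[ 31  52  81  80  78  77  76  78  73  61  57  51  57  72  79  78  80  80
   72  66  77  78  79  79  81  79  82]
 [ 30  53  80  80  80  73  58  51  46  43  42  41  43  43  41  45  48  36
   27  26  33  39  48  68  79  81  86]
 [ 30  53  80  79  73  56  42  41  39  41  41  41  42  36  21  20  23  19
   18  19  19  21  22  31  48  68  87]
 [ 35  61  81  72  52  42  40  41  41  42  43  40  31  24  19  20  20  20
   21  20  20  20  20  20  21  33  74]
 [ 40  71  77  56  40  39  41  41  42  41  42  36  21  20  21  21  20  20
   22  20  20  20  20  19  18  18  60]
 [ 41  67  65  43  
[... 3693 characters left out ...]
  15  16  13  45 108]
 [ 68  78  77  73  56  31  40  40  40  42  41  37  18  15  19  20  19  20
   19  18  15  13  14  13  10  44 107]
 [ 79  78  77  76  76  69  41  31  41  42  42  41  37  18  10  15  19  17
   20  17  13   9  14  12  10  60 130]
 [ 80  79  76  76  76  78  70  46  26  26  25  16  16  34  30  15   9  15
   16  18  14   6   5   9   4  60 131]
 [ 81  79  77  76  76  76  76  76  75  76  77  76  76  73  77  78  70  48
   35  38  42  47  35  28  20  73 130]
 [ 80  78  77  76  77  76  77  76  75  77  77  77  76  76  78  78  77  77
   75  74  74  74  78  77  77 100 130]
 [ 80  79  77  76  77  76  76  76  75  78  76  75  73  74  77  76  76  78
   76  75  74  75  78  78  78 102 131]]
```

Run:
```python
from h import *
s=grab_frame("side"); old=cv2.resize(cv2.imread("pics/p6.png")[:,400:],(60,60),interpolation=cv2.INTER_AREA).astype(int); new=s["pixels"][185:245,245:305].astype(int)
R=lambda p:p[...,2]-p[...,0]
print("old R-B");print(R(old)[22:36,15:50]);print("new R-B");print(R(new)[22:36,15:50]);
d=np.abs(new-old).max(2)>20; ys,xs=np.nonzero(d); k=xs<45; P=np.c_[xs+245,ys+185][k]; print(P.tolist())
def at_y(f,uv,y):  # ray meets board plane own y [m]; gives own x,z mm
    n=norm(f,uv); D=np.c_[n,np.ones(len(n))]@f["R"]; c=-f["R"].T@f["t"]
    o=rot(BA)[:,1]; l=((y-(c[:2]-BC)@o)/(D[:,:2]@o))[:,None]; X=c+l*D; return np.c_[own(X)[:,0],X[:,2]*1000].round(1)
uv=[[x,y] for x in (270,274,278,282) for y in (208,210,212,214)]
for y in (.114,.120,.126): print(y,np.c_[uv,at_y(s,uv,y)].tolist())
```

```text
old R-B
[[ 3  4  4  4  3  2  4  4  3  3  3  3  2  3  3  4  3  3  1  3  3  1  3  3
   4  3  2  2  4  3  3  3  3  6  9]
 [ 4  4  3  4  5  2  3  4  3  3  2  3  4  3  4  3  3  3  2  3  3  3  4  3
   3  3  4  3  4  2  3  3  2  4  7]
 [ 3  3  2  4  4  3  4  4  3  3  5  4  3  3  3  2  4  4  4  3  3  3  2  3
   3  3  3  3  3  2  3  4  3  5  8]
 [ 5  2  4  5  3  4  4  4  3  3  2  4  3  4  2  3  4  3  3  4  3  4  3  3
   4  4  5  4  3  3  4  8  7  9 10]
 [ 4  4  4  4  3  4  5  3  3  3  2  3  3  4  3  2  2  2  2  3  2  4  3  6
   6  8  9  6  5  7  8 10 11 11 11]
 [ 5  2  3  3  3  5  4  3  2  1  3  4  2  2  2  4  3  3  4  4  5  6  7  9
  10 10 10 10 11 10 11 12 12 11 11]
 [ 4  4  3  4  3  4  3  4  3  4  3  5  6  6  7  6  5  6  8  7  9 10 11 12
  12 12 12 12 11 11 10 12 13 11 11]
 [ 3  2  4  3  3  3  3  5  8 10 10 13 13 14 12 12  9 10 10 11 11 12 12 12
  12 12 12 12 12 11 12 12 12 12 11]
 [ 3  2  5  4  2  3  3  7 14 15 14 15 15 12 13 12 12 11 12 12 12 12 11 13
  11 11 11 11 13 11 10 12 12 11 11]
 [ 3  3  3  2  3  3  4  9 14 15 12 12 12 11 14 11 11 11 11 12 11 11 11 12
  11 10 11 12 12 11 11 12 11
[... 2914 characters left out ...]
74.0, 214.0, -4.7, 58.3], [278.0, 208.0, 7.4, 74.3], [278.0, 210.0, 7.2, 67.6], [278.0, 212.0, 6.9, 60.9], [278.0, 214.0, 6.7, 54.2], [282.0, 208.0, 18.8, 70.3], [282.0, 210.0, 18.6, 63.6], [282.0, 212.0, 18.4, 56.8], [282.0, 214.0, 18.2, 50.0]]
0.126 [[270.0, 208.0, -12.7, 77.1], [270.0, 210.0, -13.1, 70.5], [270.0, 212.0, -13.4, 63.9], [270.0, 214.0, -13.7, 57.2], [274.0, 208.0, -1.5, 73.1], [274.0, 210.0, -1.7, 66.5], [274.0, 212.0, -2.0, 59.8], [274.0, 214.0, -2.3, 53.0], [278.0, 208.0, 9.9, 69.1], [278.0, 210.0, 9.7, 62.4], [278.0, 212.0, 9.4, 55.7], [278.0, 214.0, 9.2, 48.9], [282.0, 208.0, 21.4, 65.1], [282.0, 210.0, 21.2, 58.3], [282.0, 212.0, 21.0, 51.5], [282.0, 214.0, 20.7, 44.7]]
```

Comparing the images: discs 2 and 1 have not moved, and disc 3 is in the slot but standing on edge against the deck wall, wedged at disc 1's edge. Its rim is at about deck height. I'll mend that with a gentle sideways nudge from closed fingertips inside the slot.

play_rows(targets=[0,0.038,-0.0035,0,0,0,0,0,0.038,-0.0035,0,0,0,0,0,0.038,-0.0035,0,0,0,0,0,0.038,-0.0035,0,0,0,0,0,0.038,-0.0035,0,0,0,0,0,0.038,-0.0035,0,0,0,0,0,0.038,-0.0035,0,0,0,0,0,0.038,-0.0035,0,0,0,0,0,0.038,-0.0035,0,0,0,0,0,0.038,-0.0035,0,0,0,0])

```text
time: 18.93
position: [0.5622, 0.0882, 0.2065]
ee_rot: [3.141, -0.0, 1.477]
force: [-0.8, 0.2, -0.5]
gripper_width: 0.008
grip_force: 0.0
```

play_rows(targets=[0,0.038,-0.0035,0,0,0,0,0,0.038,-0.0035,0,0,0,0,0,0,0,0.03,0,0,0,0,0,0,0.03,0,0,0,0,0,0,0.02,0,0,0,0,0,0,0,0,0,0,0,0,0,0,0,0,0,0,0,0,0,0,0,0])

```text
time: 19.6
position: [0.5639, 0.1617, 0.1278]
ee_rot: [3.14, -0.001, 1.475]
force: [-0.2, -0.5, 0.7]
gripper_width: 0.006
grip_force: 0.0
```

```bash
python3 -c "
from h import *
s=get_state();print(tool(),s['time'],s['gripper_width'],s['force'])"
```

```text
(array([-42.5, 128.5]), np.float64(127.8), array([ 1.799e+02, -4.000e-02,  9.009e+01])) 19.6 0.00624769687135233 [-0.22111081 -0.53248866  0.66786016]
```

play_rows(targets=[0,-0.0015,0,0.015,0,0,0,0,0,0,0.015,0,0,0,0,0,0,0.012,0,0,0,0,0,0,0.012,0,0,0,0,0,0,0.012,0,0,0,0,0,0,0,0,0,0])

```text
time: 20.1
position: [0.5636, 0.1604, 0.0589]
ee_rot: [3.141, -0.002, 1.475]
force: [3.2, 7.8, -5.1]
gripper_width: 0.006
grip_force: 4.1
```

play_rows(targets=[0,0,0.004,0,0,0,0,0,0,0.004,0,0,0,0,0,0,0.004,0,0,0,0,0,0,0.004,0,0,0,0,0,0,0.004,0,0,0,0,0,0,0,0,0,0,0])

```text
time: 20.6
position: [0.5823, 0.1586, 0.0591]
ee_rot: [-3.139, -0.001, 1.475]
force: [-2.2, 8.8, -1.8]
gripper_width: 0.001
grip_force: 3.8
```

Run:
```python
from h import *
s=get_state();print(tool(),s['time'],s['force'])
f=grab_frame("side")["pixels"].astype(int)[203:218,262:296]; print(f[...,2]-f[...,0])
```

```text
(array([-23.9, 127.2]), np.float64(59.1), array([-1.7984e+02, -8.0000e-02,  9.0040e+01])) 20.6 [-2.2172081   8.75746229 -1.81319325]
[[ 2  5  5  2  4  6  6  9 11 10  8  9  4  3  5  3  2  2  5  3  2  2  4  2
   3  3  5  3  4  3  4  4  4  3]
 [ 5  8  8  9  7  6  9 10  8 10 10  8  3  2  4  3  3  3  3  0  4  3  2  2
   3  4  5  3  4  4  4  3  4  2]
 [ 8  8  9  8  9  5  8  9 10  9  9  7  5  3  3  5  4  2  3  4  4  4  4  4
   4  3  1  5  4  4  3  2  1  4]
 [10 10  9 10  8  8  8  9 10  9 10  6  5  3  5  3  3  4  4  2  3  2  3  2
   5  3  4  2  3  2  2  3  3  3]
 [11 10 11  9 10  7  8 10  9 11 12  6  5  2  2  4  3  4  1  3  3  4  2  3
   2  2  3  3  1  3  4  4  4  2]
 [ 9  8  9 10  8  7  8  9 10  9  9  6  5  3  4  4  2  3  4  3  3  3  3  3
   4  2  4  2  4  3  4  4  3  4]
 [10 10  9  8  8  7  8  7 11 10 10  7  4  0  4  3  3  4  4  4  5  4  3  4
   2  2  4  3  3  4  4  5  5  8]
 [11  9  7  5  5  3  7  9 10  8  9  8  4  2  4  6  9  8 11 13 12  9  7  6
   5  3  1  4  5  6  8  8 11 11]
 [ 7  7  5  3  4  4  6  8  9 10  8  7  5  4  7 11 15 16 15 15 13 11 11  9
   8  7  5  8 10  9 11 11 12 12]
 [ 6  6  4  4  2  4  5  8 10  9  8  8  7  8 11 12 16 11 11 12 10 11 11 11
  12 12 11 11 10 12 12 11 11 11]
 [ 4  2  3  4  5  2  4  8  9  9  9  8 11 12 15 12 12 11 11 10 11 11 11 11
  10 12 12 11 12 10 11 12 10 11]
 [ 2  3  2  3  2  1  6  8 10  9 11 10 11 11 12 11 10 11 11 11 12 10 11 11
  12 11 11 12 12 11 11 11 12 13]
 [ 3  3  4  3  2  2  4  9  7 11 10 11 11 12 11 11 11 11 12 11 10 13 11 11
  10 10 12 11 11 10 11 12 11 12]
 [ 3  4  2  4  3  3  6 10 11 12 12 11 11 12 12 12 12 13 11 11 11 12 11 10
  11 11 11 10 12 11 12 11 12 11]
 [ 5  3  3  2  3  5  9 12 12 11 11 11 11 11 11 11 10 10 11 11 11 12 11 10
  12 11 12 12 11 11 11 12 12 11]]
```

There are about 8 N in +y, so the fingers are brushing the fence side. I'll ease off 3 mm and continue the nudge.

play_rows(targets=[0,0.003,0,0,0,0,0,0,0,0.004,0,0,0,0,0,0,0.004,0,0,0,0,0,0,0.004,0,0,0,0,0,0,0,0,0,0,0])

```text
time: 21.07
position: [0.5967, 0.1587, 0.0604]
ee_rot: [3.14, 0.0, 1.474]
force: [0.8, -0.5, 0.1]
gripper_width: 0.005
grip_force: 0.0
```

Run:
```python
from h import *
s=get_state();print(tool(),s['time'],s['force'])
f=grab_frame("side")["pixels"].astype(int)[207:216,262:300]; print(f[...,2]-f[...,0])
```

```text
(array([ -9.6, 128.7]), np.float64(60.4), array([1.7993e+02, 1.0000e-02, 8.9990e+01])) 21.0667 [ 0.83326695 -0.46950619  0.11645838]
[[ 2  4  7  7  8  9 10 10 10  8  7  7 10  9 10  8  5  4  2  2  4  2  2  4
   3  3  2  4  2  3  2  5  3  2  2  3  4  5]
 [ 4  3  7  6  8  9  9  9  9  9  6  9 11 11 10 10  4  5  4  3  3  4  3  3
   3  3  4  2  2  3  3  2  4  2  4  6  6  7]
 [ 4  3  4  7  9 10 10 10 10  9  6  6  8 10  9  8  5  3  1  2  2  5  3  3
   3  3  2  3  1  5  4  5  7  7 10 10 10 10]
 [ 3  4  3  4  4  7  9  9 10 10  6  9  9 11  8  9  5  4  2  4  3  3  3  3
   4  4  4  3  5  6  7  9 10  9 11 11 10 11]
 [ 3  4  4  2  5  7 10  8 11  8  6  7 10 10 10 11  7  2  4  2  6  5  6  7
   9  8  5  7  9 10 12 13  9 11 11 12 10 11]
 [ 3  4  1  3  3  5  8 10 10  9  7  7  9 10  9  9  6  4  5  6  6 10 10 12
  10 10 11 10 10 11 10 13 11 11 10 12 12 11]
 [ 4  4  3  3  4  6  9 10 10  9  8  8  9 10 10 10  8  8 10 11 10 10 11 13
  12 11 11 11 12 11 11 10 11 10 11 12 11 12]
 [ 4  2  4  3  2  7  8  9  8  9  6  8  9 11 10 10 10 12 10  9 12 12 12 12
  10 11 12 12 10 12 12 12 11 12 11 11 11 11]
 [ 4  3  4  5  3  5  7 12  8 10 10  8  9 12 14 10 12 11 12 11 11 12 11 12
  11 10 11 11 11 10 11 11 11 11 11 11 11 11]]
```

The hump above the deck edge is gone. Next: lift out and check the slot.

play_rows(targets=[0,0,-0.003,0,0,0,0,0,0,0,-0.03,0,0,0,0,0,0,-0.04,0,0,0,0,0,0,-0.04,0,0,0,0,-0.035,0,-0.02,0,0,0,0,-0.038,0,0,0,0,0,0,-0.038,0,0,0,0,0,0,-0.038,0,0,0,0,0,0,-0.038,0,0,0,0,0,0,-0.038,0,0,0,0,0])

```text
time: 21.95
position: [0.57, -0.066, 0.1903]
ee_rot: [3.141, 0.0, 1.475]
force: [0.3, 0.5, -0.1]
gripper_width: 0.006
grip_force: 0.0
```

play_rows(targets=[0,-0.038,0,0,0,0,0,0,-0.038,0,0,0,0,0,0,-0.038,0,0,0,0,0,0,-0.038,0,0,0,0,0,0,-0.03,0,0,0,0,0,0,0,0,0,0,0,0,0,0,0,0,0,0,0])

```text
time: 22.53
position: [0.5525, -0.247, 0.1899]
ee_rot: [-3.141, -0.0, 1.471]
force: [0.3, 1.0, 0.4]
gripper_width: 0.005
grip_force: 0.0
```

Run:
```python
from h import *
s=get_state();print(tool(),s['time'])
t=grab_frame("top"); f=grab_frame("side")
print([(p,n) for p,n in discs(t,(205,195,372,335))]); print(t["pixels"][240:276:1,226:254,2])
d=f["pixels"].astype(int)[205:218,255:300]; print(d[...,2]-d[...,0])
d=cv2.absdiff(cv2.imread("pics/top0.png"),t["pixels"]).max(2); m=np.zeros_like(d); m[100:335,60:340]=(d>25)[100:335,60:340]
k,_,st,c=cv2.connectedComponentsWithStats(m); print("changes",[(c[i].round(1).tolist(),int(st[i,4])) for i in range(1,k) if st[i,4]>4])
```

```text
(array([ -14.3, -279.4]), np.float64(189.9), array([-1.7998e+02, -1.0000e-02,  8.9840e+01])) 22.5333
[((np.float64(251.7), np.float64(232.3)), 26), ((np.float64(240.1), np.float64(259.2)), 378)]
[[26 29 51 ...  1 25 65]
 [27 29 53 ... 47 77 77]
 [27 31 51 ... 78 79 76]
 ...
 [81 80 78 ... 75 55 67]
 [80 79 79 ... 74 42 50]
 [79 80 78 ... 55 27 74]]
[[ 2  3  4  3  3  4  4  5  3  4  2  4  3  3  3  5  3  3  3  5  4  3  3  3
   3  4  2  1  3  5  5  2  4  4  4  3  4  3  3  3  3  3  3  4  2]
 [ 4  3  3  4  2  4  3  4  4  4  2  4  3  3  2  3  3  4  2  3  3  4  2  4
   3  3  3  6  3  3  5  2  4  3  4  3  4  2  4  4  1  3  2  3  3]
 [ 5  4  3  3  3  3  3  1  3  3  3  2  4  4  2  5  2  4  2  4  3  4  3  4
   3  3  3  4  3  2  3  3  3  4  2  3  4  3  2  2  3  2  2  3  5]
 [ 4  3  4  4  3  3  3  3  2  3  2  4  5  2  5  4  4  4  4  4  3  3  2  3
   3  5  3  2  5  2  3  3  3  4  3  3  2  4  3  4  4  5  7  7  9]
 [ 4  4  3  2  4  5  4  4  3  3  3  4  3  3  2  3  3  3  4  4  3  3  2  2
   2  2  4  4  2  3  3  3  3  5  4  2  5  3  4  8  7 10 10 11 12]
 [ 4  2  3  3  4  3  3  5  3  5  5  4  4  3  4  3
[... 494 characters left out ...]
 11 11 11 10 12]
 [ 3  4  5  4  3  4  4  2  4  4  4  2  5  8 10 11 10  9  8 11 12 13 10 11
  12 12 13 12 13 11 13 12 11 11 10 12 11 12 12 11 11 11 11 11 12]
 [ 5  2  3  4  3  3  2  3  5  3  2  5  8 11 15 14 11 13 12 13 11 12 13 12
  11 11 12 12 12 11 10 11 11 13 12 11 11 12 12 12 11 12 13 12 12]
 [ 4  5  3  5  4  5  2  4  5  2  3  3  7 14 13 11 11 13 13 11 12 12 11 12
  12 12 12 12 12 13 12 12 11 12 11 12 12 11 12 12 13 12 10 10 11]
 [ 3  3  2  3  4  5  5  1  3  4  1  4  6 11 12 13 12 12 12 10 11 12 10 12
  12 13 12 11 11 12 11 11 12 10 11 12 11 12 12 11 11 12 12 11 12]]
changes [([251.8, 232.8], 46), ([305.0, 233.8], 313), ([240.4, 259.0], 423), ([330.1, 266.6], 313), ([314.0, 294.6], 319)]
```

Disc 3 now shows only a thin sliver at (251.8,232.8) behind the fence. It has rolled along to the slot's far part and its rim no longer shows above the deck edge. I'll check its place and that it is at rest.

play_rows(targets=[0,0,0,0,0,0,0,0,0,0,0,0,0,0,0,0,0,0,0,0,0,0,0,0,0,0,0,0,0,0,0,0,0,0,0,0,0,0,0,0,0,0,0,0,0,0,0,0,0,0,0,0,0,0,0,0])

```text
time: 23.3
position: [0.5533, -0.2456, 0.1901]
ee_rot: [3.142, 0.0, 1.474]
force: [-0.1, -0.1, -0.8]
gripper_width: 0.006
grip_force: 0.0
```

Run:
```python
from h import *
t=grab_frame("top"); s=grab_frame("side")
d=cv2.absdiff(cv2.imread("pics/top0.png"),t["pixels"]).max(2); m=np.zeros_like(d); m[200:335,205:300]=(d>25)[200:335,205:300]
k,_,st,c=cv2.connectedComponentsWithStats(m); print([(c[i].round(1).tolist(),st[i].tolist()) for i in range(1,k) if st[i,4]>4])
for z in(.03,.045,.06): print(z,own(plane(t,[[251.7,232.5],[252,223],[252,243]],z)).tolist())
np.set_printoptions(linewidth=200); print(t["pixels"][220:247,244:260,2])
```

```text
[([251.9, 232.9], [250, 225, 5, 17, 45]), ([297.7, 234.0], [296, 226, 4, 16, 52]), ([240.4, 259.1], [228, 250, 25, 19, 423])]
0.03 [[58.0, 125.2], [78.4, 126.5], [35.6, 122.4]]
0.045 [[56.2, 123.0], [76.4, 124.4], [34.2, 120.2]]
0.06 [[54.5, 120.9], [74.4, 122.2], [32.7, 118.1]]
[[ 68  68  70  80  81  81  81  80  83  82  78  77  65  37  92 132]
 [ 30  32  32  33  33  36  45  43  48  56  61  76  64  37  93 133]
 [ 28  29  28  28  29  28  29  28  29  28  45  74  54  48 109 131]
 [ 29  29  30  28  29  29  28  30  28  31  51  75  52  50 112 129]
 [ 26  27  26  27  28  26  28  30  29  29  49  77  53  50 112 129]
 [ 75  64  66  62  62  50  48  39  33  15  42  74  41  62 132 129]
 [ 81  79  81  78  80  79  80  70  22  20  55  72  39  64 134 128]
 [ 79  80  80  78  78  79  82  69   9  22  55  70  37  75 133 128]
 [ 79  79  78  77  79  79  76  54  12  31  68  69  35  77 133 128]
 [ 79  79  78  78  78  80  74  38  14  33  69  70  34  75 132 129]
 [ 80  80  79  77  78  79  69  25  19  38  69  67  38  90 132 127]
 [ 79  79  78  79  78  80  72  27  29  47  79  66  36  92 131 127]
 [ 79  80  76  7
[... 289 characters left out ...]
  57  74  43  65 133 128 127]
 [ 78  79  77  77  78  75  52  10  26  57  71  37  77 132 128 126]
 [ 80  78  78  78  79  74  51  10  31  69  71  36  76 132 128 127]
 [ 79  77  79  77  78  79  68   7  29  67  72  36  75 131 129 127]
 [ 79  80  79  77  78  80  69   1  25  66  70  36  76 130 128 128]
 [ 79  77  80  79  77  78  70  48  78  78  73  54  91 132 129 126]
 [ 79  78  78  78  76  77  78  77  78  76  77  58  78 133 128 128]
 [ 79  77  77  78  77  79  79  78  78  77  72  33  53 111 129 127]
 [ 79  77  78  77  76  77  79  79  75  56  27  20  60 131 128 128]
 [ 79  79  78  75  77  77  78  78  79  79  81  87 127 128 128 127]
 [ 79  77  77  77  77  78  78  79  78  94 130 127 130 128 128 127]]
```

Disc 3 is at rest inside the slot at about own x 56, on the floor against the deck wall. The deck is clear and neither the nozzle nor the shaker has moved, so I'm handing in.

```bash
python3 -c "
from rig import *
print(close_job())"
```

```text
the job is handed in; nothing more can be done
None
```

I pushed all three medallions through the gate one at a time (choc2, choc1, choc3) and handed the job in at about 23 s; all three lie in the slot, choc3 on edge after one fingertip nudge, and the nozzle and shaker did not move (I did not re-check the spatula).

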